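# Slide the sowing template out over the edge of the potting stand

## Robot

A 6-joint arm with a two-finger parallel gripper is mounted at the origin on the work surface. World frame = base frame: x ahead of the robot, y to its left, z up, the work surface at z = 0. Lengths are in mm, angles in rad, forces in N, time in s.
With the tool pointing down it reaches from about 350 to 975 mm from the base axis. Payload 7.1 kg.
Tool frame: the origin (TCP) lies between the finger pads; the fingertips stand 8 mm ahead of it and the grasp point (between the pads) lies 11 mm behind it (ctrl.tips_ahead is the distance from the TCP to the fingertips, in mm); y points along the fingers, z is the direction in which the jaws open and shut, and the axes are right-handed (so a half turn about y gives the same grasp; the last joint's range is limited). The gripper opens to 88 mm and grips with 3 to 60 N. Pads are 20 mm wide; open, the fingers measure 115 mm over their backs; the gripper's body (75 mm by 178 mm) begins 61 mm behind the grasp point.
Start: joints at [1.13, 0.423, 1.63, -0, 1.089, -0.019], TCP at [255.845, 570.218, 230.675] pointing down, gripper open.
Joint ranges: [-3, 3], [-0.9, 2.11], [0.09, 2.58], [-1.31, 4.45], [0.11, 2.69], [-2.54, 2.54]. Speed limits (rad/s): [2.39, 2.39, 3.01, 3.14, 3.14, 3.14].

## Interface

Orientations are given as a rotation vector (axis times angle).
In Python, from workcell import ctrl gives the robot as it stands.
- The arm moves only by the shell command python3 -m creep 'ROWS'. ROWS is JSON, a list of rows, each an object of numbers: "tx", "ty", "tz": the shift along the world's x, y, z in mm; "rx", "ry", "rz": the turn, a rotation vector about the world's x, y, z in rad; "fingers": the closure in counts, from 0 (fully open) to 255 (shut). A call has 1 to 10 rows; each row is the pose to reach, as a shift and turn from the pose commanded when the call began; what a row does not reach only later rows make up. A row lasts 1/8 s, in which the tool goes at most 62.5 mm and 10.7 degrees, less where a joint would pass 70% of its speed; a pose out of reach is approached as far as the arm can. A call with a gripper value outside its range is refused whole. The fingers move at their own pace and stop on an object; the grip force is fixed at half the most. Time passes only in rows, so rows that repeat a pose let the fingers close. It gives the time, the measured TCP pose, the force and the opening at its end, in the units of the state.
- ctrl.get_obs(): the state, without advancing time (a new reading comes with each control period).
- ctrl.get_image(name): name is "scene" or "top" or "wrist"; returns a dict with "pixels" (480x640x3 uint8, blue, green, red), "intrinsics" (3x3 intrinsics, pixels), "rvec" (rotation vector, rad) and "tvec" (3), from world to camera coordinates, as OpenCV has them. Camera axes: x right, y down, z forward; pixel columns grow to the right and rows downward; lengths in mm; the calibration is good to about 2 mm. A picture is of the moment at which its call begins. There is no depth.
- ctrl.close_job(): hands the job in, once; it reports no verdict.
The state is a dict: "t": time; "qpos": joint angles; "qvel": joint speeds; "joint_torque": joint torques, N m; "ee_pos": TCP position; "orientation": TCP orientation; "ft_force": force on the tool from outside, world axes, zero at the start; "moment": the same for the moment, N m; "width": finger opening in mm.
Only numpy, scipy, OpenCV 4.12 (cv2) and the standard library are available. Lean on these libraries where they do the work, as an engineer would, in place of code of your own. Each camera call takes 0.05 s, during which the arm holds its last target.

## Task

On the low plywood stand lies a thin white sowing template with six holes, and a squat seed tin blocks its way to the stand's far edge (the edge away from the robot). Push the tin aside with the fingers, so that it still stands upright on the stand, then slide the template out, square to the far edge and without it touching the tin, until its front end overhangs that edge by 40 mm, give or take a few millimetres, ready to be picked up by its end. Only push: do not lift or tip the tin or the template, and leave everything else where it is.

Things in the scene. Friction and masses are not known exactly. Their poses are not given: they have to be found in the camera images.
- stand: low plywood stand, fixed to the table, 280 mm deep (x) by 440 mm wide (y), flat top 50 mm above the table. Origin: centre of its underside; z up; its +x points across the stand to the far edge, over which the template must overhang
- stand_edge (a point): middle of the top corner line of the stand's far edge: 140 mm from the stand's origin along +x and 50 mm above it; axes as the stand's, so +x points straight out over the edge and y runs along the edge
- template: sowing template, loose: flat white plastic plate 110 mm long (x) by 80 mm wide (y) by 8 mm thick with six through holes of 14 mm in two rows, about 90 g (varies), lying flat on the stand. Origin: centre of its underside, z up; its +x points to its front end, roughly to the far edge at the start (within about 12 degrees)
- template_lead (a point): middle of the template's front end face, 55 mm from the template's origin along its +x, 4 mm above its underside. The overhang is how far this point is beyond stand_edge along the stand's +x
- tin: squat closed steel seed tin, a cylinder 56 mm in diameter and 32 mm high, about 120 g (varies), loose, standing upright on the stand between the template's front end and the far edge, in the template's way. Origin: centre of its underside, z up
- cover: plain white plate without holes, 110 by 80 by 8 mm, loose, lying on the stand beside the template (on either side of it), its near long side at least 15 mm from the template's. Leave alone. Origin: centre of its underside
- tin2: a second tin of the same shape (56 mm diameter, 32 mm high), loose, standing on the plain plate. Leave alone. Origin: centre of its underside
- sprayer: clear spray bottle with grey head, 72 mm in diameter, 192 mm high, standing on the table to the left of the stand (+y). Leave alone. Origin: centre of its underside
- dibber: wooden dibber 180 mm long, 24 mm wide, 22 mm high, lying on the table on the right, near the robot. Leave alone. Origin: on its underside, 80 mm from the handle end
- labelbox: open cardboard box 120 x 70 x 50 mm on the table to the right of the stand (-y). Leave alone. Origin: centre of its underside
- pots: stack of black plant pots, 84 mm in diameter, 97 mm high, on the table on the right of the stand, beyond the cardboard box. Leave alone. Origin: centre of its underside
Not all that is in view belongs to the job. Leave any pink or purple look-alike of the tin alone.

How it is judged:
By the outcome, as a careful person would: the job done as asked, in the order asked, and still so for the second after the job is handed in, with the robot touching nothing.
It also fails if it takes over 54 s, if anything falls off the work surface, if the arm or the gripper's body presses on something with over 40 N, if the wrist force passes 120 N, or if a joint passes its speed limit or range.

## Working session

There is one attempt and no reset: what is moved stays moved. The work goes in short steps, Python scripts to look and compute and a shell command to move; the robot and the scene stay as the last step left them, time stands still between calls to the robot, and variables do not carry over. Pictures are saved under pics/ and viewed, and the job is handed in when it is done.

```bash
mkdir -p pics
cat > h.py <<'E'
import numpy as np, cv2
from workcell import ctrl
def grab(n,f):
    im=ctrl.get_image(n); cv2.imwrite('pics/'+f,im['pixels'])
    np.savez('pics/'+f+'.npz',**{k:np.array(im[k]) for k in('pixels','intrinsics','rvec','tvec')}); return im
def load(f): return dict(np.load('pics/'+f+'.npz'))
def ray(im,uv,z):
    R=cv2.Rodrigues(np.array(im['rvec'],float))[0];K=np.array(im['intrinsics']);t=np.array(im['tvec'],float).ravel()
    c=-R.T@t; d=(R.T@np.linalg.inv(K)@np.c_[np.atleast_2d(uv),np.ones(len(np.atleast_2d(uv)))].T).T
    return c+d*((z-c[2])/d[:,2])[:,None]
def proj(im,p):
    return cv2.projectPoints(np.atleast_2d(np.array(p,float)),np.array(im['rvec'],float),np.array(im['tvec'],float),np.array(im['intrinsics'],float),None)[0][:,0]
E
python3 - <<'E'
from h import *
for n in('scene','top','wrist'):
    im=grab(n,n+'0.png'); R=cv2.Rodrigues(np.array(im['rvec'],float))[0]; print(n,-R.T@np.array(im['tvec']).ravel())
print(ctrl.get_obs())
E
```

```text
scene [956.08883921 624.37185542 881.67020943]
top [ 373.75405711   22.62778022 1445.86081347]
wrist [186.64822066 601.65742762 383.00012262]
{'t': 0.15, 'qpos': array([ 1.13001877e+00,  4.23643287e-01,  1.63046622e+00,  1.26054007e-05,
        1.08859171e+00, -1.89772681e-02]), 'qvel': array([ 0.00116552, -0.0034965 , -0.00359812,  0.00099909,  0.0006758 ,
       -0.00023344]), 'joint_torque': array([-2.73388872e-05, -5.44982564e+01, -2.73917288e+01,  6.44282042e-02,
        2.05389824e-02, -8.42328541e-05]), 'ee_pos': array([255.66912684, 569.88110991, 230.11296351]), 'orientation': array([-1.54643923,  0.33109813, -0.33068169]), 'ft_force': array([-0.65564606, -0.82314214,  0.01179012]), 'moment': array([-0.01181906, -0.04741174, -0.05932462]), 'width': 87.7298324431998}
```

View pics/top0.png

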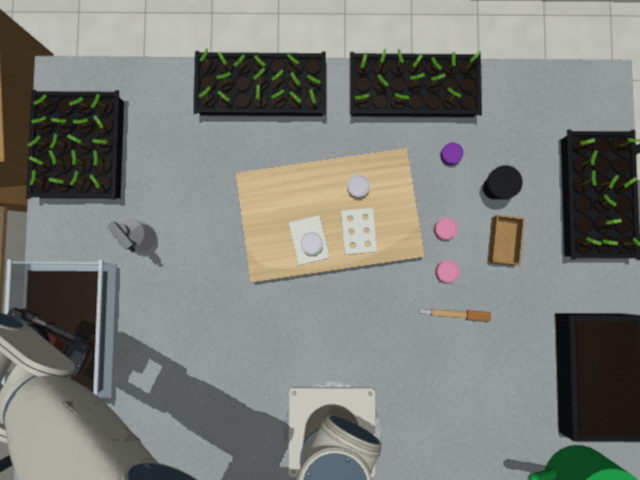

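View pics/scene0.png

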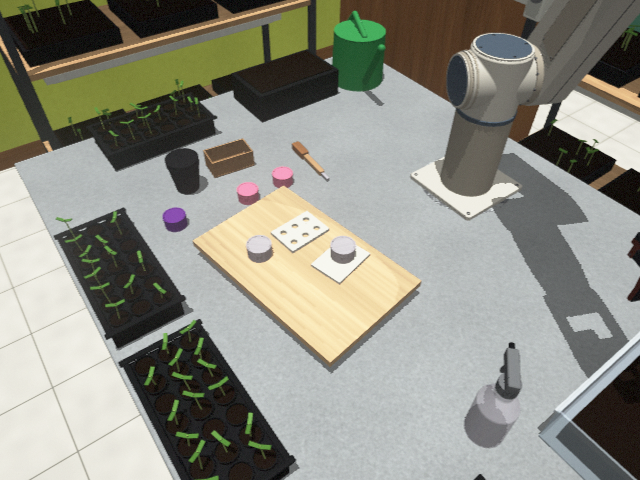

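The top view shows the stand (corners about (237,172), (407,150), (423,257), (250,281)), the tin at (358,187), the template at (359,231), and the cover with tin2 at (310,241). I'll measure these next.

```bash
cat > m.py <<'E'
from h import *
def big(mask,k=0):
    n,l,s,c=cv2.connectedComponentsWithStats(mask.astype(np.uint8)); o=np.argsort(-s[1:,4])+1
    return [( (l==i).astype(np.uint8), s[i], c[i]) for i in o]
E
python3 - <<'E'
from m import *
for f,hull_roi in(('top0.png',(220,140,440,290)),('scene0.png',(185,180,430,370))):
    im=load(f);px=im['pixels'];hsv=cv2.cvtColor(px,cv2.COLOR_BGR2HSV)
    x0,y0,x1,y1=hull_roi
    roi=np.zeros(px.shape[:2],bool);roi[y0:y1,x0:x1]=1
    wood=(hsv[...,1]>50)&(hsv[...,0]>8)&(hsv[...,0]<28)&(hsv[...,2]>140)&roi
    m=big(wood)[0][0]
    c=cv2.findContours(m,cv2.RETR_EXTERNAL,cv2.CHAIN_APPROX_NONE)[0][0]
    w=ray(im,c[:,0].astype(float),50)[:,:2].astype(np.float32)
    print(f,'stand',cv2.minAreaRect(cv2.convexHull(w)))
    q=cv2.approxPolyDP(cv2.convexHull(c),6,True)[:,0]; print(q.tolist(), ray(im,q,50)[:,:2].round(1).tolist())
    low=(hsv[...,1]<45)&roi&(hsv[...,2]>100)
    for mm,s,ce in big(low)[:8]:
        if s[4]>80: 
            cc=cv2.findContours(mm,cv2.RETR_EXTERNAL,cv2.CHAIN_APPROX_NONE)[0][0]
            w=ray(im,cc[:,0].astype(float),58)[:,:2].astype(np.float32)
            print(s.tolist(),ce.round(1),cv2.minAreaRect(w), px[mm>0].mean(0).round(),)
    cv2.imwrite('pics/z_'+f,cv2.resize(px[y0:y1,x0:x1],None,fx=3,fy=3,interpolation=cv2.INTER_CUBIC))
E
```

```text
top0.png stand ((546.3671875, 11.233108520507812), (280.1935119628906, 439.421875), 8.801712989807129)
[[406, 149], [422, 256], [251, 281], [236, 173]] [[714.3, -183.8], [441.8, -222.2], [376.6, 205.2], [649.5, 248.1]]
[220, 140, 220, 150, 13209] [328.9 212.3] ((546.158935546875, 10.059478759765625), (376.31536865234375, 555.53466796875), 0.3812084496021271) [152. 152. 146.]
[289, 215, 41, 50, 1444] [308.7 239.5] ((481.1961364746094, 61.836761474609375), (111.31675720214844, 81.33196258544922), 14.092333793640137) [196. 201. 199.]
[341, 208, 36, 47, 1312] [358.4 230.7] ((503.81414794921875, -62.322078704833984), (111.17704772949219, 81.41685485839844), 5.549683570861816) [194. 204. 203.]
[347, 174, 23, 24, 428] [358.  185.7] ((618.1087646484375, -61.099849700927734), (58.6284065246582, 55.443626403808594), 0.17252492904663086) [184. 181. 182.]
scene0.png stand ((546.276611328125, 11.315704345703125), (280.54705810546875, 440.84222412109375), 8.712850570678711)
[[193, 240], [284, 186], [420, 282], [329, 362]] [[714.8, -184.0], [441.7, -222.5], [379.9, 208.7], [651.3, 248.2]]
[185, 180, 245, 190, 23904] [315.3 275.2] ((537.1726684570312, 23.297027587890625), (539.5308837890625, 613.9375), 54.50419998168945) [185. 186. 182.]
[311, 236, 59, 48, 1522] [340.2 258.3] ((477.8223571777344, 57.2861213684082), (123.59495544433594, 90.21340942382812), 15.025949478149414) [210. 214. 217.]
[271, 211, 58, 42, 1208] [299.7 230.9] ((503.9137268066406, -61.01429748535156), (113.5207290649414, 85.33583068847656), 5.870875358581543) [223. 231. 233.]
[246, 235, 26, 28, 581] [258.7 247.9] ((610.6066284179688, -68.85379791259766), (82.89720916748047, 56.25185012817383), 57.68967056274414) [179. 179. 185.]
```

Run:
```python
from m import *
from scipy.spatial.transform import Rotation as Ro
o=ctrl.get_obs(); R=Ro.from_rotvec(o['orientation']).as_matrix(); print(R.round(3), np.degrees(np.arctan2(R[1,2],R[0,2])))
im=load('top0.png')
print('tin top centre guess px',proj(im,[613,-60,82]),proj(im,[613,-60,50]), proj(load('scene0.png'),[[613,-60,82],[613,-60,50]]))
# tin centre: mask hue separate; use silhouettes midway
for f,z in(('top0.png',0),('scene0.png',0)):
    im=load(f)
    a=np.linspace(0,2*np.pi,40)
    for c in [(613,-60)]:
        P=np.r_[np.c_[c[0]+28*np.cos(a),c[1]+28*np.sin(a),0*a+82],np.c_[c[0]+28*np.cos(a),c[1]+28*np.sin(a),0*a+50]]
        q=proj(im,P); print(f,q.min(0),q.max(0))
```

```text
[[ 0.912 -0.     0.409]
 [-0.409 -0.001  0.912]
 [-0.    -1.    -0.001]] 65.8322893708432
tin top centre guess px [[358.14452521 185.83690979]] [[357.37614897 188.02373726]] [[258.638921   243.52265906]
 [259.77590491 253.39007062]]
top0.png [346.32831125 174.67046633] [369.44632832 198.94888911]
scene0.png [245.7350074  234.37699718] [272.38215792 262.85448957]
```

View pics/z_top0.png

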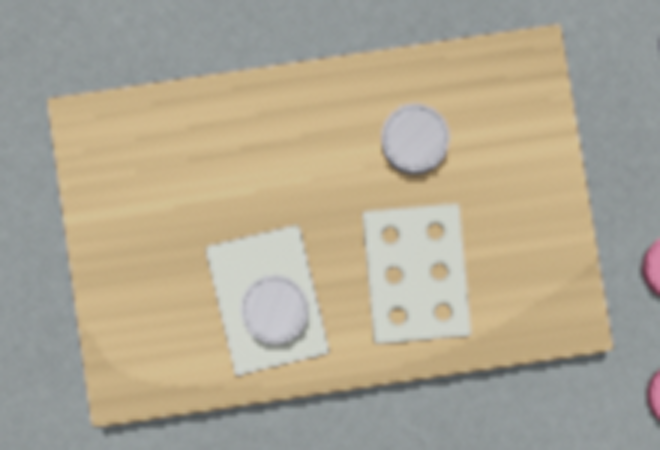

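```bash
python3 -m creep '[{"tx":30,"ty":-60,"tz":0,"rz":-0.1,"fingers":168},{"tx":60,"ty":-115,"tz":0,"rz":-0.2,"fingers":168},{"tx":90,"ty":-170,"rz":-0.3,"fingers":168},{"tx":120,"ty":-225,"rz":-0.4,"fingers":168},{"tx":150,"ty":-280,"rz":-0.5,"fingers":168},{"tx":180,"ty":-335,"rz":-0.6,"fingers":168},{"tx":215,"ty":-385,"rz":-0.7,"fingers":168},{"tx":250,"ty":-435,"rz":-0.8,"fingers":168},{"tx":285,"ty":-485,"rz":-0.9,"fingers":168},{"tx":320,"ty":-535,"rz":-0.996,"fingers":168}]'
```

```text
schema error: expected keys tx, ty, tz, rx, ry, rz, fingers
```

```bash
python3 -m creep '[{"tx":30,"ty":-60,"tz":0,"rx":0,"ry":0,"rz":-0.1,"fingers":168},{"tx":60,"ty":-115,"tz":0,"rx":0,"ry":0,"rz":-0.2,"fingers":168},{"tx":90,"ty":-170,"tz":0,"rx":0,"ry":0,"rz":-0.3,"fingers":168},{"tx":120,"ty":-225,"tz":0,"rx":0,"ry":0,"rz":-0.4,"fingers":168},{"tx":150,"ty":-280,"tz":0,"rx":0,"ry":0,"rz":-0.5,"fingers":168},{"tx":180,"ty":-335,"tz":0,"rx":0,"ry":0,"rz":-0.6,"fingers":168},{"tx":215,"ty":-385,"tz":0,"rx":0,"ry":0,"rz":-0.7,"fingers":168},{"tx":250,"ty":-435,"tz":0,"rx":0,"ry":0,"rz":-0.8,"fingers":168},{"tx":285,"ty":-485,"tz":0,"rx":0,"ry":0,"rz":-0.9,"fingers":168},{"tx":320,"ty":-535,"tz":0,"rx":0,"ry":0,"rz":-0.996,"fingers":168}]'
```

```text
t: 1.4
ee_pos: [576.7, 33.3, 230.6]
orientation: [-1.276, 1.098, -1.098]
ft_force: [1.5, 0.9, -0.2]
width: 29.7
```

```bash
python3 -m creep '[{"tx":29,"ty":-42,"tz":-20,"rx":0,"ry":0,"rz":0,"fingers":168},{"tx":29,"ty":-42,"tz":-70,"rx":0,"ry":0,"rz":0,"fingers":168},{"tx":29,"ty":-42,"tz":-110,"rx":0,"ry":0,"rz":0,"fingers":168},{"tx":29,"ty":-42,"tz":-110,"rx":0,"ry":0,"rz":0,"fingers":168}]'
python3 - <<'E'
from m import *
from scipy.spatial.transform import Rotation as Ro
o=ctrl.get_obs(); R=Ro.from_rotvec(o['orientation']).as_matrix(); print(o['ee_pos'],np.degrees(np.arctan2(R[1,2],R[0,2])),o['ft_force'])
grab('wrist','w1.png');grab('scene','s1.png')
E
```

```text
t: 1.9
ee_pos: [602.3, -6.9, 117.6]
orientation: [-1.282, 1.101, -1.092]
ft_force: [-0.8, 0.3, 0.2]
width: 29.8
[602.26060803  -6.93208312 117.57606661] 8.744782923243578 [-0.80877926  0.3337511   0.24958832]
```

View pics/w1.png

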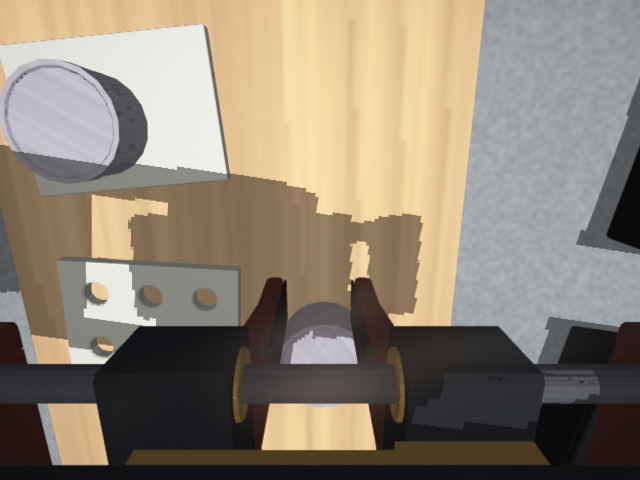

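View pics/s1.png

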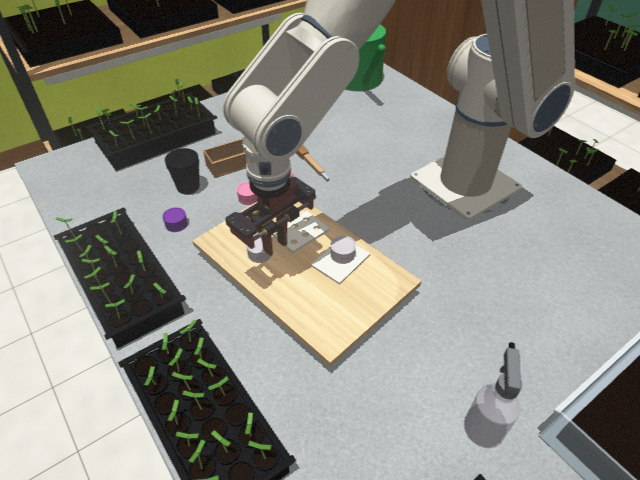

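The fingers (columns 268 and 365) straddle the tin's line (column 320). Next I descend and push along the stand's −y.

```bash
python3 -m creep '[{"tx":0,"ty":0,"tz":-30,"rx":0,"ry":0,"rz":0,"fingers":168},{"tx":0,"ty":0,"tz":-56,"rx":0,"ry":0,"rz":0,"fingers":168},{"tx":0,"ty":0,"tz":-56,"rx":0,"ry":0,"rz":0,"fingers":168},{"tx":2,"ty":-10,"tz":-56,"rx":0,"ry":0,"rz":0,"fingers":168},{"tx":3,"ty":-18,"tz":-56,"rx":0,"ry":0,"rz":0,"fingers":168},{"tx":4,"ty":-25,"tz":-56,"rx":0,"ry":0,"rz":0,"fingers":168},{"tx":5,"ty":-32,"tz":-56,"rx":0,"ry":0,"rz":0,"fingers":168},{"tx":6,"ty":-39,"tz":-56,"rx":0,"ry":0,"rz":0,"fingers":168}]'
```

```text
t: 3.0
ee_pos: [611.0, -46.2, 64.9]
orientation: [-1.277, 1.096, -1.096]
ft_force: [-0.1, 1.6, 1.3]
width: 29.7
```

```bash
python3 -m creep '[{"tx":1,"ty":-8,"tz":0,"rx":0,"ry":0,"rz":0,"fingers":168},{"tx":2.5,"ty":-16,"tz":0,"rx":0,"ry":0,"rz":0,"fingers":168},{"tx":4,"ty":-24,"tz":0,"rx":0,"ry":0,"rz":0,"fingers":168},{"tx":5,"ty":-32,"tz":0,"rx":0,"ry":0,"rz":0,"fingers":168},{"tx":6,"ty":-40,"tz":0,"rx":0,"ry":0,"rz":0,"fingers":168},{"tx":7.5,"ty":-48,"tz":0,"rx":0,"ry":0,"rz":0,"fingers":168},{"tx":8.5,"ty":-55,"tz":0,"rx":0,"ry":0,"rz":0,"fingers":168},{"tx":9,"ty":-59,"tz":0,"rx":0,"ry":0,"rz":0,"fingers":168},{"tx":9.5,"ty":-62,"tz":0,"rx":0,"ry":0,"rz":0,"fingers":168},{"tx":9.5,"ty":-62,"tz":0,"rx":0,"ry":0,"rz":0,"fingers":168}]'
```

```text
t: 4.25
ee_pos: [620.3, -108.0, 64.6]
orientation: [-1.278, 1.096, -1.096]
ft_force: [-1.7, 0.2, 0.4]
width: 29.9
```

```bash
python3 -m creep '[{"tx":-2,"ty":12,"tz":0,"rx":0,"ry":0,"rz":0,"fingers":168},{"tx":-3,"ty":22,"tz":0,"rx":0,"ry":0,"rz":0,"fingers":168},{"tx":-4,"ty":25,"tz":40,"rx":0,"ry":0,"rz":0,"fingers":168},{"tx":-4,"ty":25,"tz":96,"rx":0,"ry":0,"rz":0,"fingers":168}]'
python3 - <<'E'
from m import *
print(ctrl.get_obs()['ee_pos'])
grab('top','t2.png');grab('scene','s2.png')
E
```

```text
t: 4.75
ee_pos: [614.9, -81.3, 160.0]
orientation: [-1.281, 1.098, -1.092]
ft_force: [0.9, -0.3, -0.6]
width: 30.2
[614.86280189 -81.32762744 160.04455877]
```

View pics/s2.png

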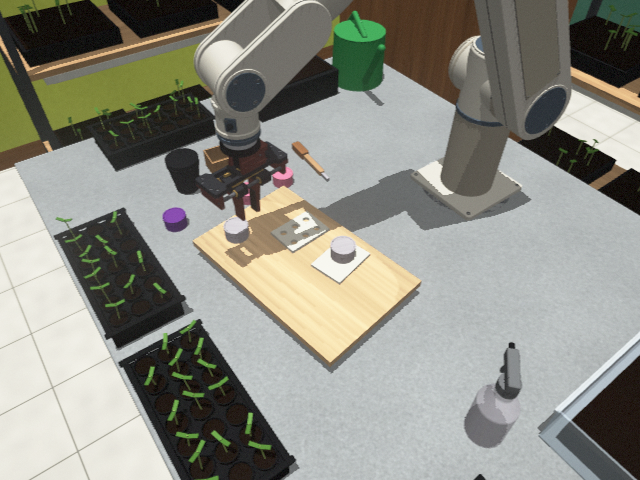

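View pics/t2.png

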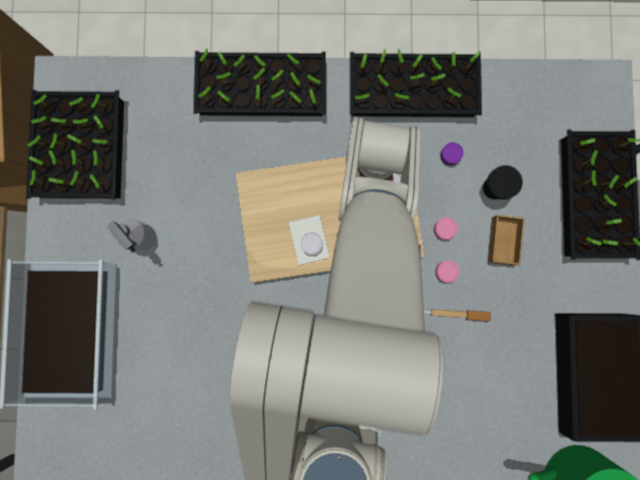

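The tin stands upright at scene pixel (236,230), clear of the template's lane by my estimate. Next I turn the tool and go behind the template.

Run:
```python
from m import *
print(ctrl.get_obs()['qpos'].round(3))
im=load('s2.png');px=im['pixels'];hsv=cv2.cvtColor(px,cv2.COLOR_BGR2HSV)
a=np.linspace(0,2*np.pi,40)
ex=np.array([np.cos(np.radians(8.75)),np.sin(np.radians(8.75))]);ey=np.array([-ex[1],ex[0]])
roi=np.zeros(px.shape[:2],bool);roi[215:255,215:252]=1
m=big((hsv[...,1]<45)&(hsv[...,2]>100)&roi)
for k in m[:3]: print(k[1],k[2])
for sy in(-155,-163):
  c=np.array([546.3,11.3])+55*ex+sy*ey
  P=np.r_[np.c_[c[0]+28*np.cos(a),c[1]+28*np.sin(a),0*a+82],np.c_[c[0]+28*np.cos(a),c[1]+28*np.sin(a),0*a+50]]
  q=proj(im,P); print(sy,c,q.min(0),q.max(0))
```

```text
[-0.151  0.495  1.681 -0.     0.956 -0.305]
[215 215  34  28 656] [233.1402439  227.50609756]
-155 [ 624.23900794 -133.52924788] [224.75021308 217.80225599] [251.07559181 245.15396991]
-163 [ 625.45599502 -141.43613997] [222.56941885 216.08263603] [248.85964465 243.31844761]
```

```bash
python3 -m creep '[{"tx":-20,"ty":1,"tz":0,"rx":0,"ry":0,"rz":-0.17,"fingers":139},{"tx":-40,"ty":2,"tz":0,"rx":0,"ry":0,"rz":-0.34,"fingers":139},{"tx":-65,"ty":3,"tz":0,"rx":0,"ry":0,"rz":-0.51,"fingers":139},{"tx":-90,"ty":4,"tz":0,"rx":0,"ry":0,"rz":-0.68,"fingers":139},{"tx":-115,"ty":5,"tz":0,"rx":0,"ry":0,"rz":-0.85,"fingers":139},{"tx":-140,"ty":6,"tz":0,"rx":0,"ry":0,"rz":-1.02,"fingers":139},{"tx":-165,"ty":7,"tz":0,"rx":0,"ry":0,"rz":-1.19,"fingers":139},{"tx":-185,"ty":8,"tz":0,"rx":0,"ry":0,"rz":-1.36,"fingers":139},{"tx":-196.5,"ty":9,"tz":0,"rx":0,"ry":0,"rz":-1.5,"fingers":139},{"tx":-196.5,"ty":9,"tz":0,"rx":0,"ry":0,"rz":-1.571,"fingers":139}]'
python3 -m creep '[{"tx":0,"ty":0,"tz":-20,"rx":0,"ry":0,"rz":0,"fingers":139},{"tx":0,"ty":0,"tz":-50,"rx":0,"ry":0,"rz":0,"fingers":139},{"tx":0,"ty":0,"tz":-50,"rx":0,"ry":0,"rz":0,"fingers":139}]'
python3 - <<'E'
from m import *
from scipy.spatial.transform import Rotation as Ro
o=ctrl.get_obs(); R=Ro.from_rotvec(o['orientation']).as_matrix(); print(o['ee_pos'],np.degrees(np.arctan2(R[1,2],R[0,2])),o['ft_force'])
grab('wrist','w3.png');grab('scene','s3.png')
E
```

```text
t: 6.1
ee_pos: [418.4, -73.0, 160.2]
orientation: [-0.163, 2.144, -2.144]
ft_force: [0.5, -0.9, -0.4]
width: 39.6
t: 6.48
ee_pos: [418.0, -73.0, 109.1]
orientation: [-0.17, 2.145, -2.142]
ft_force: [0.7, 1.1, 0.5]
width: 40.0
[417.97299662 -72.96580798 109.05021516] -81.21022294838845 [0.74336663 1.07480782 0.50895797]
```

View pics/w3.png

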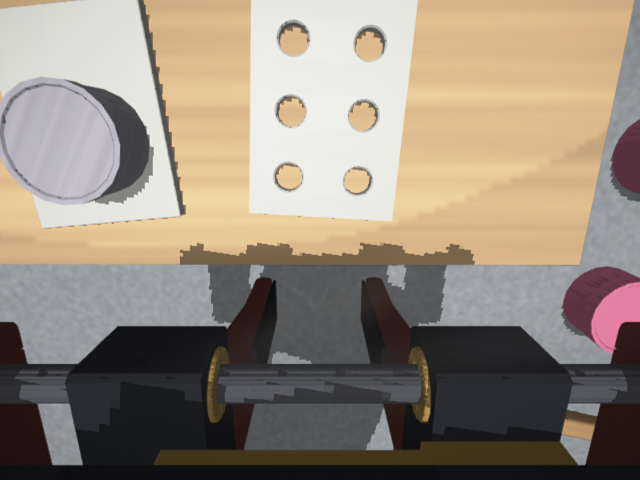

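View pics/s3.png

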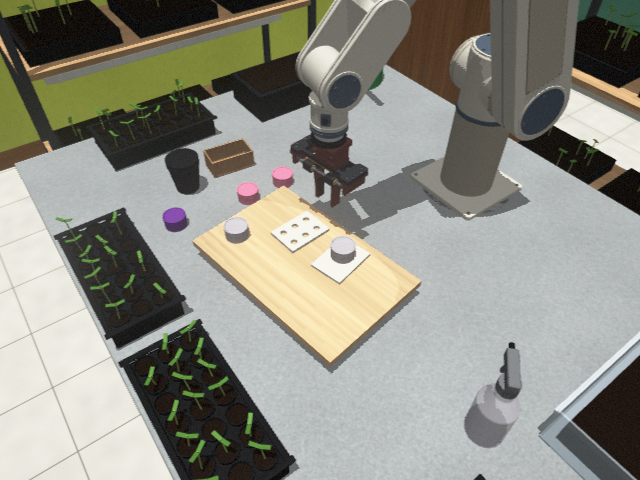

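Run:
```python
from m import *
im=load('w3.png'); ex=np.array([np.cos(np.radians(8.75)),np.sin(np.radians(8.75))]);ey=np.array([-ex[1],ex[0]])
p=ray(im,[[249,213],[393,221]],58)[:,:2]; print('rear corners',p, [( (q-[546.3,11.3])@ex,(q-[546.3,11.3])@ey) for q in p])
e=ray(im,[[100,264.5],[500,265]],50)[:,:2]; print('edge',[( (q-[546.3,11.3])@ex,(q-[546.3,11.3])@ey) for q in e])
px=im['pixels'];hsv=cv2.cvtColor(px,cv2.COLOR_BGR2HSV)
o=ctrl.get_obs()['ee_pos'][:2]-[546.3,11.3];print('tcp',o@ex,o@ey)
```

```text
rear corners [[ 444.33031342  -29.27444626]
 [ 452.07706115 -109.36876823]] [(np.float64(-106.95523561194199), np.float64(-24.590246982803844)), (np.float64(-111.48286778896824), np.float64(-104.93085351625675))]
edge [(np.float64(-140.31196300105742), np.float64(68.21749534641746)), (np.float64(-140.50880894796322), np.float64(-172.4819086934558))]
tcp -138.09892056159256 -64.46208691645326
```

```bash
python3 -m creep '[{"tx":0,"ty":0,"tz":-30,"rx":0,"ry":0,"rz":0,"fingers":139},{"tx":0,"ty":0,"tz":-49,"rx":0,"ry":0,"rz":0,"fingers":139},{"tx":0,"ty":0,"tz":-49,"rx":0,"ry":0,"rz":0,"fingers":139},{"tx":9.9,"ty":1.5,"tz":-49,"rx":0,"ry":0,"rz":0,"fingers":139},{"tx":14.8,"ty":2.3,"tz":-49,"rx":0,"ry":0,"rz":0,"fingers":139},{"tx":19.8,"ty":3,"tz":-49,"rx":0,"ry":0,"rz":0,"fingers":139},{"tx":24.7,"ty":3.8,"tz":-49,"rx":0,"ry":0,"rz":0,"fingers":139},{"tx":29.7,"ty":4.6,"tz":-49,"rx":0,"ry":0,"rz":0,"fingers":139},{"tx":34.6,"ty":5.3,"tz":-49,"rx":0,"ry":0,"rz":0,"fingers":139},{"tx":39.5,"ty":6.1,"tz":-49,"rx":0,"ry":0,"rz":0,"fingers":139}]'
```

```text
t: 7.82
ee_pos: [459.5, -67.6, 61.6]
orientation: [-0.164, 2.142, -2.142]
ft_force: [-0.8, 0.2, 0.6]
width: 39.8
```

Run:
```python
from m import *
o=ctrl.get_obs();print(o['ee_pos'],o['ft_force']);grab('wrist','w4.png')
```

```text
[459.54489266 -67.6062043   61.61246659] [-0.84656577  0.19417597  0.6458386 ]
```

View pics/w4.png

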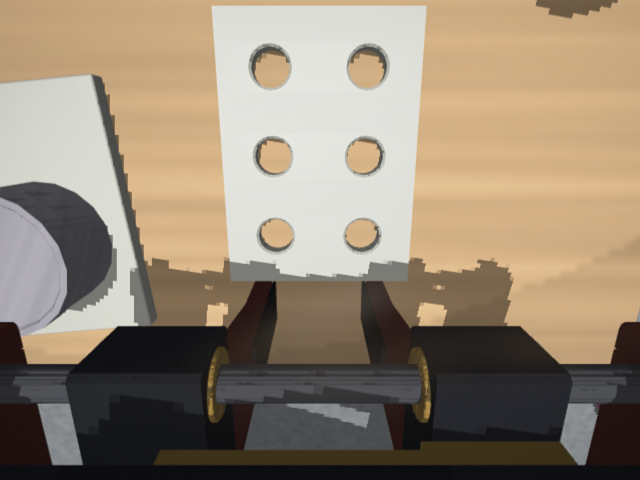

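The template is now square to the fingers: its rear edge is at row 280 and its front at row 6. I continue the push.

```bash
python3 -m creep '[{"tx":7.9,"ty":1.2,"tz":0,"rx":0,"ry":0,"rz":0,"fingers":139},{"tx":15.8,"ty":2.4,"tz":0,"rx":0,"ry":0,"rz":0,"fingers":139},{"tx":23.7,"ty":3.7,"tz":0,"rx":0,"ry":0,"rz":0,"fingers":139},{"tx":31.6,"ty":4.9,"tz":0,"rx":0,"ry":0,"rz":0,"fingers":139},{"tx":39.5,"ty":6.1,"tz":0,"rx":0,"ry":0,"rz":0,"fingers":139},{"tx":47.4,"ty":7.3,"tz":0,"rx":0,"ry":0,"rz":0,"fingers":139},{"tx":55.4,"ty":8.5,"tz":0,"rx":0,"ry":0,"rz":0,"fingers":139},{"tx":63.3,"ty":9.7,"tz":0,"rx":0,"ry":0,"rz":0,"fingers":139},{"tx":71.2,"ty":11,"tz":0,"rx":0,"ry":0,"rz":0,"fingers":139},{"tx":79.1,"ty":12.2,"tz":0,"rx":0,"ry":0,"rz":0,"fingers":139}]'
python3 -m creep '[{"tx":7.9,"ty":1.2,"tz":0,"rx":0,"ry":0,"rz":0,"fingers":139},{"tx":15.8,"ty":2.4,"tz":0,"rx":0,"ry":0,"rz":0,"fingers":139},{"tx":23.7,"ty":3.7,"tz":0,"rx":0,"ry":0,"rz":0,"fingers":139},{"tx":31.6,"ty":4.9,"tz":0,"rx":0,"ry":0,"rz":0,"fingers":139},{"tx":39.5,"ty":6.1,"tz":0,"rx":0,"ry":0,"rz":0,"fingers":139},{"tx":47.4,"ty":7.3,"tz":0,"rx":0,"ry":0,"rz":0,"fingers":139},{"tx":51.4,"ty":7.9,"tz":0,"rx":0,"ry":0,"rz":0,"fingers":139},{"tx":54.4,"ty":8.4,"tz":0,"rx":0,"ry":0,"rz":0,"fingers":139},{"tx":54.4,"ty":8.4,"tz":0,"rx":0,"ry":0,"rz":0,"fingers":139}]'
python3 - <<'E'
from m import *
o=ctrl.get_obs();ex=np.array([np.cos(np.radians(8.75)),np.sin(np.radians(8.75))]);ey=np.array([-ex[1],ex[0]])
p=o['ee_pos'][:2]-[546.3,11.3];print(o['ee_pos'],p@ex,p@ey);grab('wrist','w5.png');grab('scene','s5.png')
E
```

```text
t: 9.12
ee_pos: [538.9, -55.4, 61.7]
orientation: [-0.164, 2.142, -2.142]
ft_force: [-1.2, -1.2, 1.0]
width: 40.3
t: 10.25
ee_pos: [593.1, -47.1, 61.7]
orientation: [-0.163, 2.142, -2.142]
ft_force: [-0.3, 1.0, -0.7]
width: 39.8
[593.13482536 -47.05241212  61.67254879] 37.41297221029602 -64.79795040450149
```

View pics/w5.png

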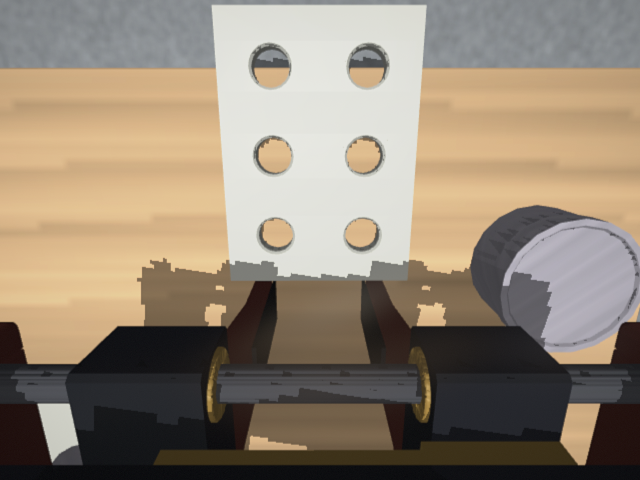

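View pics/s5.png

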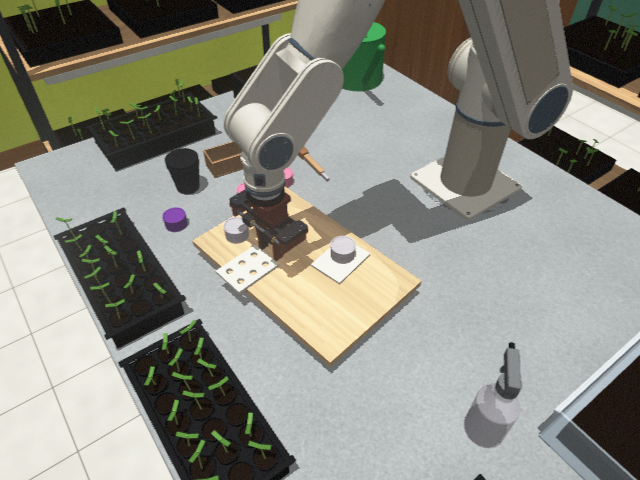

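```bash
cat > ov.py <<'E'
from m import *
import sys
im=load(sys.argv[1]);px=im['pixels'];g=px.astype(int)
ex=np.array([np.cos(np.radians(8.75)),np.sin(np.radians(8.75))]);ey=np.array([-ex[1],ex[0]])
hsv=cv2.cvtColor(px,cv2.COLOR_BGR2HSV).astype(int)
S=lambda P:np.c_[(P[:,:2]-[546.3,11.3])@ex,(P[:,:2]-[546.3,11.3])@ey]
def crossing(col,f,thr,r0,r1):
    v=f[r0:r1,col].astype(float); 
    i=np.where((v[:-1]-thr)*(v[1:]-thr)<=0)[0]
    return r0+i[0]+(thr-v[i[0]])/(v[i[0]+1]-v[i[0]]+1e-9) if len(i) else None
V=hsv[...,2];sat=cv2.GaussianBlur(hsv[...,1].astype(np.float32),(3,3),0)
fr=[(c,crossing(c,V,192,0,40)) for c in range(222,420,4)]
fr=np.array([f for f in fr if f[1] is not None]);
ed=[(c,crossing(c,sat,60,15,200)) for c in list(range(80,205,4))+list(range(440,560,4))]
ed=np.array([f for f in ed if f[1] is not None])
F=S(ray(im,fr,58));E=S(ray(im,ed,50))
print('front rows',np.median(fr[:,1]),'edge rows',np.median(ed[:,1]),len(fr),len(ed))
for n,a in(('front',F),('edge',E)):
    k=np.abs(a[:,0]-np.median(a[:,0]))<2;p=np.polyfit(a[k,1],a[k,0],1);print(n,np.median(a[:,0]),'slope deg',np.degrees(p[0]),a[:,1].min(),a[:,1].max())
print('overhang',np.median(F[:,0])-np.median(E[:,0]))
E
python3 ov.py w5.png
```

```text
front rows 4.67391304346361 edge rows 67.59699998334506 50 62
front 158.69131420085444 slope deg -0.0003391224724724202 -101.11216877114704 -28.65494529295798
edge 138.5679534881727 slope deg -0.005995629420535365 -160.60839057311674 32.19823968714161
overhang 20.123360712681745
```

Run:
```python
from m import *
ex=np.array([np.cos(np.radians(8.75)),np.sin(np.radians(8.75))]);ey=np.array([-ex[1],ex[0]])
S=lambda P:np.c_[(P[:,:2]-[546.3,11.3])@ex,(P[:,:2]-[546.3,11.3])@ey]
im=load('s5.png');px=im['pixels'];cv2.imwrite('pics/zs5.png',cv2.resize(px[210:310,180:300],None,fx=6,fy=6,interpolation=cv2.INTER_CUBIC))
print(proj(im,[[*(np.array([546.3,11.3])+(158.5)*ex+s*ey),58] for s in(-105,-25)]),proj(im,[[*(np.array([546.3,11.3])+(140)*ex+s*ey),50] for s in(-220,220)]))
```

```text
[[214.96717128 269.92277468]
 [238.45798767 291.04407696]] [[191.49901605 240.3849062 ]
 [329.64318317 362.67791913]]
```

View pics/zs5.png

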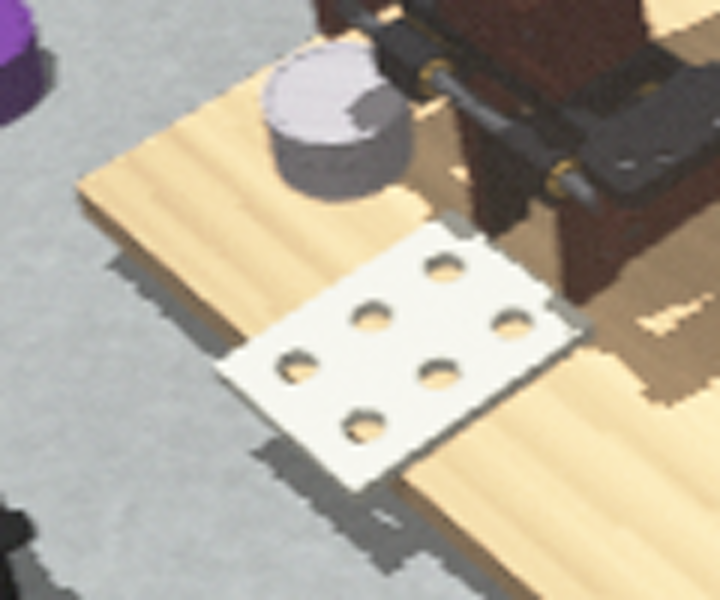

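```bash
python3 -m creep '[{"tx":5,"ty":0.8,"tz":0,"rx":0,"ry":0,"rz":0,"fingers":139},{"tx":10,"ty":1.5,"tz":0,"rx":0,"ry":0,"rz":0,"fingers":139},{"tx":14.5,"ty":2.2,"tz":0,"rx":0,"ry":0,"rz":0,"fingers":139},{"tx":17.5,"ty":2.7,"tz":0,"rx":0,"ry":0,"rz":0,"fingers":139},{"tx":19.8,"ty":3,"tz":0,"rx":0,"ry":0,"rz":0,"fingers":139},{"tx":20.2,"ty":3.1,"tz":0,"rx":0,"ry":0,"rz":0,"fingers":139},{"tx":20.2,"ty":3.1,"tz":0,"rx":0,"ry":0,"rz":0,"fingers":139}]'
python3 - <<'E'
from m import *
o=ctrl.get_obs();ex=np.array([np.cos(np.radians(8.75)),np.sin(np.radians(8.75))]);ey=np.array([-ex[1],ex[0]])
p=o['ee_pos'][:2]-[546.3,11.3];print(o['ee_pos'],p@ex,p@ey);grab('wrist','w6.png')
E
python3 ov.py w6.png
```

```text
t: 11.22
ee_pos: [613.2, -44.0, 61.7]
orientation: [-0.164, 2.142, -2.142]
ft_force: [-0.4, 0.3, 0.9]
width: 39.7
[613.1674656  -43.9664389   61.74003856] 57.681911477796895 -64.79532632598986
front rows 5.3799999999924 edge rows 119.63899869614838 50 62
front 178.72458438626782 slope deg 0.003901333967612668 -101.14971287518142 -28.6451689188636
edge 138.75276807604206 slope deg 0.00364022875046215 -164.13835104703378 35.729673751354184
overhang 39.97181631022576
```

The wrist camera gives an overhang of 40.0 mm, square to the edge. Now I back off straight, lift, and check with the fixed cameras.

```bash
python3 -m creep '[{"tx":-8,"ty":-1.2,"tz":0,"rx":0,"ry":0,"rz":0,"fingers":139},{"tx":-22,"ty":-3.4,"tz":0,"rx":0,"ry":0,"rz":0,"fingers":139},{"tx":-30,"ty":-4.6,"tz":0,"rx":0,"ry":0,"rz":0,"fingers":139},{"tx":-30,"ty":-4.6,"tz":50,"rx":0,"ry":0,"rz":0,"fingers":139},{"tx":-30,"ty":-4.6,"tz":110,"rx":0,"ry":0,"rz":0,"fingers":139},{"tx":-30,"ty":-4.6,"tz":170,"rx":0,"ry":0,"rz":0,"fingers":139},{"tx":-60,"ty":40,"tz":200,"rx":0,"ry":0,"rz":0,"fingers":139},{"tx":-90,"ty":90,"tz":200,"rx":0,"ry":0,"rz":0,"fingers":139},{"tx":-120,"ty":140,"tz":200,"rx":0,"ry":0,"rz":0,"fingers":139},{"tx":-150,"ty":190,"tz":200,"rx":0,"ry":0,"rz":0,"fingers":139}]'
python3 -m creep '[{"tx":-20,"ty":55,"tz":0,"rx":0,"ry":0,"rz":0,"fingers":139},{"tx":-40,"ty":110,"tz":0,"rx":0,"ry":0,"rz":0,"fingers":139},{"tx":-60,"ty":165,"tz":0,"rx":0,"ry":0,"rz":0,"fingers":139},{"tx":-80,"ty":220,"tz":0,"rx":0,"ry":0,"rz":0,"fingers":139},{"tx":-80,"ty":220,"tz":0,"rx":0,"ry":0,"rz":0,"fingers":139},{"tx":-80,"ty":220,"tz":0,"rx":0,"ry":0,"rz":0,"fingers":139}]'
python3 - <<'E'
from m import *
for n in('top','scene'): grab(n,n+'7.png')
ex=np.array([np.cos(np.radians(8.75)),np.sin(np.radians(8.75))]);ey=np.array([-ex[1],ex[0]])
S=lambda P:np.c_[(P[:,:2]-[546.3,11.3])@ex,(P[:,:2]-[546.3,11.3])@ey]
# template holes centroids and white area
for f,roi4 in(('top7.png',(325,125,385,205)),('scene7.png',(180,230,275,320))):
    im=load(f);px=im['pixels'];hsv=cv2.cvtColor(px,cv2.COLOR_BGR2HSV);x0,y0,x1,y1=roi4
    roi=np.zeros(px.shape[:2],bool);roi[y0:y1,x0:x1]=1
    m=(hsv[...,1]<35)&(hsv[...,2]>185)&roi
    for mm,s,c in big(m)[:2]:
        cc=cv2.findContours(mm,cv2.RETR_EXTERNAL,cv2.CHAIN_APPROX_NONE)[0][0]
        w=S(ray(im,cc[:,0].astype(float),58)).astype(np.float32); print(f,s,cv2.minAreaRect(w))
E
```

```text
t: 12.52
ee_pos: [461.5, 147.0, 261.9]
orientation: [-0.162, 2.142, -2.142]
ft_force: [-0.1, 0.7, -0.0]
width: 40.0
t: 13.28
ee_pos: [382.6, 365.3, 261.4]
orientation: [-0.165, 2.141, -2.143]
ft_force: [-0.1, -0.4, 0.2]
width: 39.5
top7.png [ 328  138   38   47 1169] ((125.73028564453125, -63.31779861450195), (109.59163665771484, 80.01396179199219), 0.056329239159822464)
top7.png [381 172   4  16  45] ((66.10322570800781, -145.8987274169922), (7.570184707641602, 38.28599166870117), 81.10051727294922)
scene7.png [ 180  230   92   90 4304] ((150.23324584960938, -92.33999633789062), (256.412841796875, 209.63601684570312), 48.08820724487305)
scene7.png [225 230  20   4  59] ((57.117088317871094, -167.64517211914062), (9.70809555053711, 43.666568756103516), 45.6065559387207)
```

View pics/top7.png

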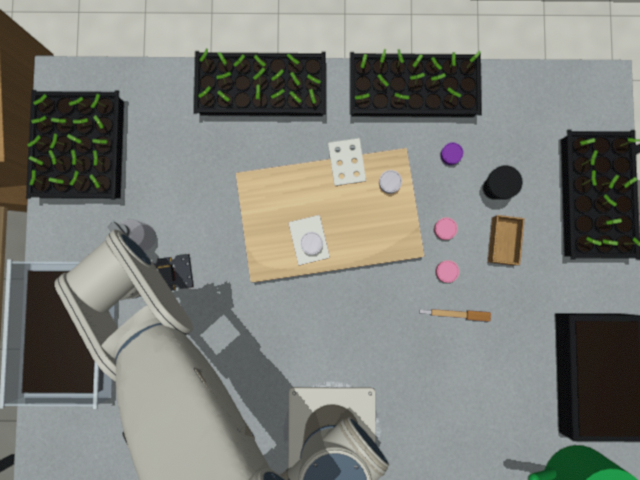

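View pics/scene7.png

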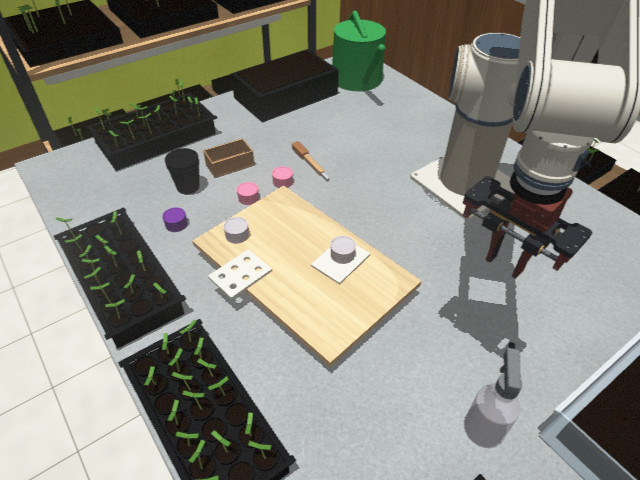

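Both fixed views agree with the wrist camera. The top view puts the template's centre 125.7 mm out (overhang about 40.6 mm) and its yaw within 0.1° of square. The tin stands upright at (390,183), clear of the template. The cover, tin2 and the other items have not moved.

```bash
python3 -c "
from workcell import ctrl
print(ctrl.close_job())"
```

```text
the job is handed in; nothing more can be done
None
```

The job is handed in at about 13 s of the 54 s allowed: the tin is out of the way and the template overhangs the far edge by about 40 mm.

- **Tin:** I pushed it about 82 mm along the stand's −y with both fingers. It still stands upright on the stand, about 29 mm clear of the template's path by calculation.
- **Template:** I pushed it out by its rear edge with two fingers, then backed off and moved the arm clear.
- **Last checks:** The wrist camera gave an overhang of 40.0 mm and the top camera about 40.6 mm, with the template square to within 0.1°. Taking the front end from the wrist camera and the edge from the fixed cameras gave 38.7 mm, and the arm's own position reading, with a 10 mm finger half-width, gave 37.7 mm.
- **One check failed:** The scene camera's outline of the template merged with the table, so it gave no number. By eye that view agreed with the others.
- **Everything else:** The cover, second tin and other items looked unmoved in the final pictures. The wrist force readings stayed at a couple of newtons.

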